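Fasten the last stud of the pantry lamp box

TASK

The cover of the pantry's lamp box has three slotted quarter-turn studs and one still stands up unfastened. Take the key from its block, feel its blade into that stud's slot, press the stud in gently and turn it a quarter turn clockwise until it drops into its catch, without forcing it against its bottom or its stop, then stand the key back in its block and let go. Leave the two fastened studs and the pantry things alone.

Things in the scene. Friction and masses are not known exactly. Their poses are not given: they have to be found in the camera images.
- hatch: Fixed lamp box: pine plinth 150 x 280 mm, steel-covered box on it 130 mm (its x) by 260 mm (its y), cover face 40 mm above its origin (centre of its underside, on the table). Three round bosses stand on the cover in a row along its y, one at the middle, two 85 mm to either side; which of them is the unfastened one varies, and that one or its place may be up to 15 mm out of line.
- boss: Boss of the UNFASTENED stud: fixed upright ring, 48 mm outer, 34 mm inner diameter, 10 mm high; origin on its axis at the cover face, z up. The stud's head in it is 28 mm across. The stud is set crooked: when free, its slot lies along this body's x axis only to within 0.55 rad either way, by an amount not measured, to be seen or felt.
- stud_top (a point): Point on the boss axis 20 mm above the cover face (10 mm above the ring), fixed to the boss. The flat top of the free stud's polished, slippery steel head stands 0 to 10 mm above this point, by an amount not measured (to be felt). A straight slot 6 mm wide and 6 mm deep runs right across the head, open at both ends.
- boss_b: The boss of a fastened stud, same ring, head standing 5 mm above the ring, its slot along the row of bosses. Fixed; origin on its axis at the cover face.
- boss_c: The boss of the other fastened stud, as boss_b.
- stud_press (a joint): How far the unfastened stud is pressed down, m. 0 free; 0.005 in its catch; 0.011 hard bottom. Pressing takes 4 N to begin and 0.8 N more per mm. Pressed less than 5 mm it cannot turn (play 0.1 rad); pressed 8 to 11 mm (10.4 to 12.8 N) it turns.
- stud_turn (a joint): Turn of the unfastened stud, rad, clockwise seen from above; 0 free, 1.77 hard stop. Turning takes 0.06 to 0.14 N m. Let up between 1.5 and 1.77, it springs up into its catch, 5 mm pressed, and stays there at about 1.5. Let up earlier it stays 8 mm down or turns back: not fastened. A blade in the slot has about 0.13 rad of play either way.
- key_mid (a point): Centre of the key's wooden handle: 34 mm (x) by 12 mm (y, to be gripped) by 48 mm (z, up while the blade points down). Below it a collar 32 mm across and 4 mm thick, underside 28 mm below this point; a shaft 10 mm across; a blade 22 mm wide along x, 3 mm thick (2 mm in its last 2 mm), over the last 9 mm. Blade tip 72 mm below this point. Alike turned half round.
- key: The same key, a loose upright tool, about 90 g, 96 mm long; origin at the blade's tip, axes as for key_mid.
- block_mouth (a point): Centre of the mouth of the key block, a fixed pine block 90 mm (x) by 60 mm (y) by 55 mm high; this point is on its top face. A hole 27 mm (x) by 14 mm (y) goes straight through. The key stands in it with the blade along the block's x and the collar lying on the top face, key_mid 28 mm above this point.
- spice_jar: Bystander, small amber jar 42 mm across, 78 mm high, between box and key block; origin under its centre.
- honey_pot: Bystander, white ceramic pot with lid, 92 mm across, 111 mm high; origin under its centre.
- clip_jar: Bystander, clip-lid glass jar 94 mm across, 127 mm high; origin under its centre.
- canister: Bystander, steel canister 104 mm across, 153 mm high; origin under its centre.
- containers: Bystander, three nested open plastic containers, 160 x 120 mm, 94 mm high; origin under the centre.
Mind the look-alikes: they are no part of the job. Leave any green look-alike of the key alone. Of the things shaped like the part that bears block_mouth, the wooden one is meant.

How it is judged:
By the outcome, as a careful person would: the job done as asked, in the order asked, and still so for the second after the job is handed in, with the robot touching nothing.
It also fails if it takes over 72 s, if anything falls off the work surface, if the arm or the gripper's body presses on something with over 40 N, if the wrist force passes 120 N, or if a joint passes its speed limit or range.

ROBOT

A 6-joint arm with a two-finger parallel gripper is mounted at the origin on the work surface. World frame = base frame: x ahead of the robot, y to its left, z up, the work surface at z = 0. Lengths are in m, angles in degrees, forces in N, time in s.
With the tool pointing down it reaches from about 0.4 to 0.825 m from the base axis. Payload 7 kg.
Tool frame: the origin (TCP) lies at the very end of the fingers, on their centre line; the grasp point (between the pads) lies r.grip_depth behind it (r.grip_depth is the distance from the TCP to the grasp point, in m); z points along the fingers, y is the direction in which the jaws open and shut (so a half turn about z gives the same grasp; the last joint's range is limited). The gripper opens to 88 mm and grips with 3 to 60 N. Pads are 19 mm wide; open, the fingers measure 130 mm over their backs; the gripper's body (78 mm by 193 mm) begins 47 mm behind the grasp point.
Start: joints at [-59.639, 20.546, 0.682, 0, -70.136, -16.507], TCP at [0.162, -0.655, 0.196] pointing down, gripper open.
Joint ranges: [-176.03, 176.03], [-82.01, 121.73], [-58.28, 71.71], [-173.87, 95.51], [-174.79, -0.11], [-173.66, 173.66]. Speed limits (degrees/s): [136.94, 136.94, 172.46, 180, 180, 180].

INTERFACE

Orientations are given as [roll, pitch, yaw] about the fixed x, y, z axes, in that order (R = Rz(yaw) Ry(pitch) Rx(roll)).
In Python, from plant import r gives the robot as it stands. The module is installed in compiled form; this text tells all that it offers.
- The arm moves only by the tool step_arm, never from a script. Its argument "increments" is a list of rows, each a list of 3 entries, a list of its own where there are three numbers: the shift along the tool's x, y, z in m, then the turn, a rotation vector about the tool's x, y, z in rad, then the closure, from 0 (fully open) to 1 (shut). In form: [[[x, y, z], [wx, wy, wz], grip], ...]. A call has 1 to 10 rows; each row is the pose to reach, as a shift and turn from the pose commanded when the call began, along the tool's axes at that moment; what a row does not reach only later rows make up. A row lasts 1/10 s, in which the tool goes at most 50 mm and 8.59 degrees, less where a joint would pass 70% of its speed; a pose out of reach is approached as far as the arm can. A call with a gripper value outside its range is refused whole. The fingers move at their own pace and stop on an object; "force" is the grip in N (left out, the last holds). Time passes only in rows, so rows that repeat a pose let the fingers close. It gives the time, the measured TCP pose, the force and the opening at its end, in the units of the state.
- r.get_state(): the state, without advancing time (a new reading comes with each control period).
- r.capture(name): name is "side" or "top"; returns a dict with "color" (384x512x3 uint8, red, green, blue), "intrinsics" (3x3 intrinsics, pixels), "rvec" (rotation vector, rad) and "tvec" (3), from world to camera coordinates, as OpenCV has them. Camera axes: x right, y down, z forward; pixel columns grow to the right and rows downward; lengths in m; the calibration is good to about 2 mm. A picture is of the moment at which its call begins. There is no depth.
- r.close_job(): hands the job in, once; it reports no verdict.
The state is a dict: "time_s": time; "joints": joint angles; "qd": joint speeds; "joint_torque": joint torques, N m; "tcp_pos": TCP position; "eef_rot": TCP orientation; "contact_force": force on the tool from outside, world axes, zero at the start; "moment": the same for the moment, N m; "gripper_width": finger opening in m.
Only numpy, scipy, OpenCV 4.12 (cv2) and the standard library are available. Lean on these libraries where they do the work, as an engineer would, in place of code of your own. Each camera call takes 0.05 s, during which the arm holds its last target.

## Working session

There is one attempt and no reset: what is moved stays moved. The work goes in short steps, Python scripts to look and compute and a tool call to move; the robot and the scene stay as the last step left them, time stands still between calls to the robot, and variables do not carry over. Pictures are saved under pics/ and viewed, and the job is handed in when it is done.

Besides the shell and the picture viewer there is one more tool, called in YAML: its name, and indented under it one key for each argument. step_arm: Moves the arm, as the interface text tells. Its arguments: {"type":"object","properties":{"increments":{"type":"array","items":{"type":"array"}},"force":{"type":"number"}},"required":["increments"]}

```bash
mkdir -p pics; ls; python3 - <<'E'
from plant import r
import cv2
print(r.get_state(), r.grip_depth)
for n in ("side","top"):
    c=r.capture(n); cv2.imwrite(f"pics/{n}0.png",c["color"][:,:,::-1]); print(n,c["intrinsics"],c["rvec"],c["tvec"])
    import numpy as np
    R,_=cv2.Rodrigues(np.array(c["rvec"])); print(-R.T@np.array(c["tvec"]).ravel(), R)
E
```

```text
pics
{'time_s': 0.0, 'joints': array([-5.96404629e+01,  2.05897102e+01,  6.35334943e-01, -2.19790011e-02,
       -7.01337475e+01, -1.65076827e+01]), 'qd': array([-0.03019144, -0.00848581, -0.02771438, -0.00663119, -0.00757839,
        0.05450475]), 'joint_torque': array([ 5.82205957e-04, -5.82716095e+01,  2.93052542e+01,  6.99717119e+00,
        6.86562998e-03, -1.21841044e-04]), 'tcp_pos': array([ 0.16147699, -0.65486806,  0.19514819]), 'eef_rot': array([ 1.79909638e+02, -5.23198164e-03, -1.66155626e+02]), 'contact_force': array([-0.29996006, -0.40097754, -0.42289638]), 'moment': array([0.06615081, 0.03915394, 0.00081666]), 'gripper_width': 0.08771356351849294} 0.0188
side [[397.52157162   0.         262.38305634]
 [  0.         397.52157162 189.68545156]
 [  0.           0.           1.        ]] [ 0.19111962 -2.78728884  1.26992245] [0.59954835 0.11524127 1.40589744]
[0.43778745 1.05981696 1.0170627 ] [[-0.98961341 -0.14302292 -0.01448279]
 [-0.08292338  0.65024081 -0.75518912]
 [ 0.11742666 -0.74614432 -0.65534696]]
top [[457.28312812   0.         256.1535739 ]
 [  0.         457.28312812 191.99135462]
 [  0.           0.           1.        ]] [ 2.01454757 -2.22096286  0.22746388] [0.06416776 0.60263951 1.2113968 ]
[0.35163918 0.03251982 1.30769509] [[-0.09742767 -0.99524083  0.00187863]
 [-0.97495982  0.09506281 -0.20103835]
 [ 0.19990299 -0.02141829 -0.97958157]]
```

View pics/side0.png

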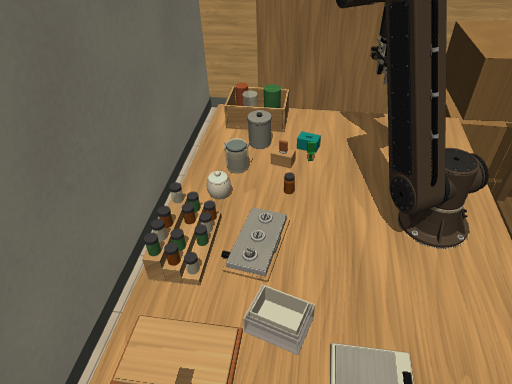

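View pics/top0.png

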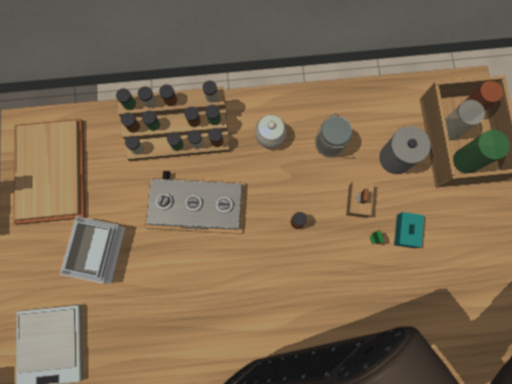

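```bash
python3 - <<'E'
import cv2, numpy as np
t=cv2.imread("pics/top0.png"); s=cv2.imread("pics/side0.png")
def crop(im,x,y,w,h,k,n): cv2.imwrite(n,cv2.resize(im[y:y+h,x:x+w],None,fx=k,fy=k,interpolation=cv2.INTER_CUBIC))
crop(t,140,160,115,80,6.9,"pics/t_box.png")
crop(t,335,170,100,80,7.5,"pics/t_key.png")
crop(s,215,195,80,85,7,"pics/s_box.png")
crop(s,260,120,70,80,7.5,"pics/s_key.png")
E
```

```text
(no output)
```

View pics/t_box.png

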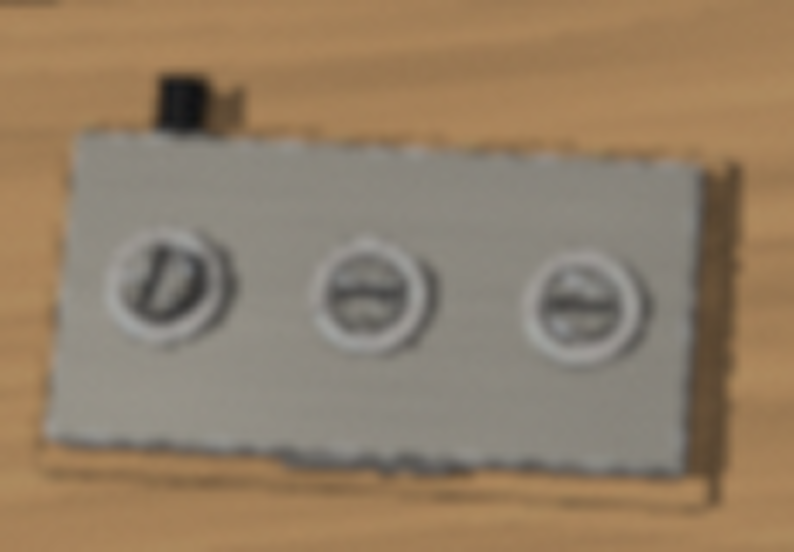

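View pics/t_key.png

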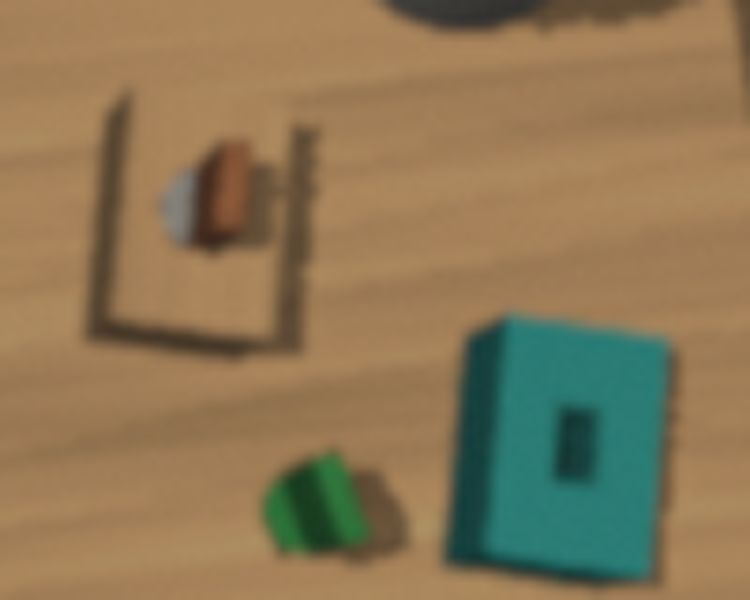

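View pics/s_box.png

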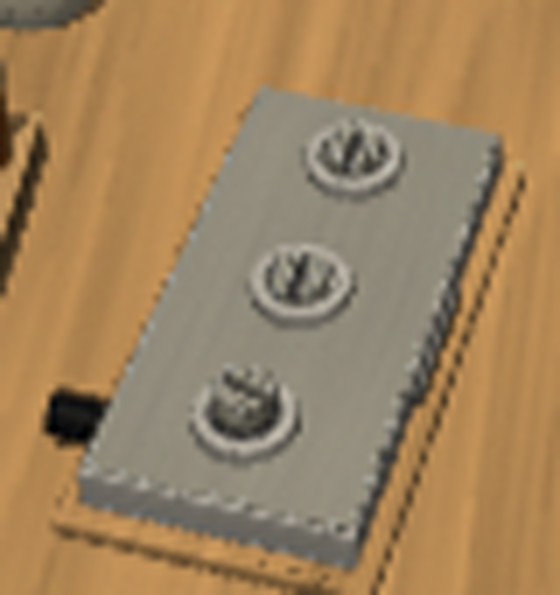

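View pics/s_key.png

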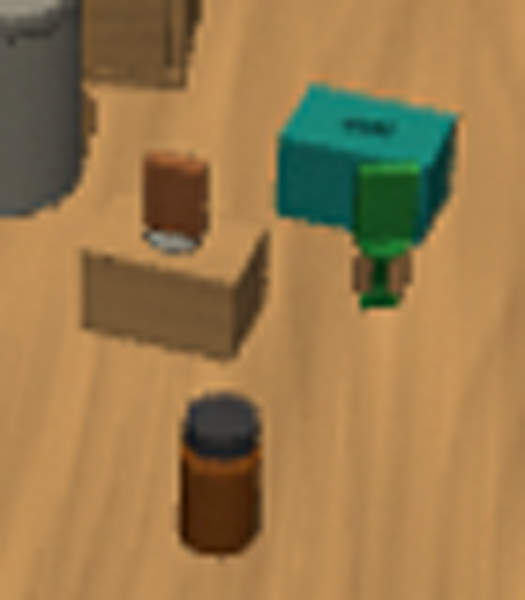

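Top view: unfastened stud is the left one (y+ end, ring at about (164,201)) with its slot across the row; the key stands in the wooden block at about (365,198). Back-project with both cameras.

```bash
cat > h.py <<'E'
import cv2, numpy as np
CAM={"side":([[397.52157162,0,262.38305634],[0,397.52157162,189.68545156],[0,0,1]],[0.19111962,-2.78728884,1.26992245],[0.59954835,0.11524127,1.40589744]),
"top":([[457.28312812,0,256.1535739],[0,457.28312812,191.99135462],[0,0,1]],[2.01454757,-2.22096286,0.22746388],[0.06416776,0.60263951,1.2113968])}
def bp(cam,uv,z):
    K,rv,tv=[np.array(a,float) for a in CAM[cam]]
    R,_=cv2.Rodrigues(rv); c=-R.T@tv; d=R.T@np.linalg.solve(K,[uv[0],uv[1],1]); return c+d*(z-c[2])/d[2]
def pj(cam,P):
    K,rv,tv=[np.array(a,float) for a in CAM[cam]]
    return cv2.projectPoints(np.atleast_2d(np.array(P,float)),rv,tv,K,None)[0].reshape(-1,2)
def cp(p,ox,oy,k): return ((p[0]+.5)/k-.5+ox,(p[1]+.5)/k-.5+oy)
E
python3 - <<'E'
from h import *
T=lambda p:cp(p,140,160,6.9); S=lambda p:cp(p,215,195,7)
for n,a,b in (("L",(169,286),(245,410)),("M",(373,297),(302,282)),("R",(585,308),(354,157))):
    print(n,bp("top",T(a),.049),bp("side",S(b),.049))
for p in ((78,132),(700,162),(685,472),(45,440)): print("cover",bp("top",T(p),.04)[:2])
for p in ((265,88),(500,138),(352,545),(85,475)): print("coverS",bp("side",S(p),.04)[:2])
# slot ends of head
for p in ((165,250),(145,315)): print("slotL",bp("top",T(p),.065)[:2])
T=lambda p:cp(p,335,170,7.5); S=lambda p:cp(p,260,120,7.5)
for p in ((228,140),(250,142),(243,232),(217,230)): print("handle top",bp("top",T(p),.107)[:2])
for p in ((147,155),(207,158)): print("handleS",bp("side",S(p),.107)[:2])
for p in ((130,92),(293,125),(275,345),(108,320)): print("block",bp("top",T(p),.055)[:2])
for p in ((82,252),(235,282),(268,232)): print("blockS",bp("side",S(p),.055)[:2])
E
```

```text
L [0.60783474 0.26391371 0.049     ] [0.60767608 0.26365832 0.049     ]
M [0.59528501 0.18193441 0.049     ] [0.59407259 0.18374866 0.049     ]
R [0.58243552 0.09682761 0.049     ] [0.58129662 0.09843346 0.049     ]
cover [0.67783077 0.2992169 ]
cover [0.64031819 0.0450658 ]
cover [0.51319464 0.0627358 ]
cover [0.55128484 0.31905966]
coverS [0.6345297  0.04603968]
coverS [0.51215271 0.06682497]
coverS [0.55081699 0.32435361]
coverS [0.67340542 0.30217901]
slotL [0.61940698 0.26172975]
slotL [0.59373839 0.27118522]
handle top [ 0.57855547 -0.28565192]
handle top [ 0.57706515 -0.29339078]
handle top [ 0.54484211 -0.28611112]
handle top [ 0.54645937 -0.2769942 ]
handleS [ 0.57698246 -0.28917383]
handleS [ 0.54439859 -0.29024956]
block [ 0.61016768 -0.26553249]
block [ 0.59170584 -0.32447139]
block [ 0.51004404 -0.30548195]
block [ 0.52528877 -0.24539163]
blockS [ 0.60982607 -0.26742302]
blockS [ 0.52389351 -0.25009123]
blockS [ 0.50993822 -0.29886974]
```

```bash
cat >> h.py <<'E'
def rect(cx,cy,z,a,b,yaw):
    c,s=np.cos(np.radians(yaw)),np.sin(np.radians(yaw)); return [[cx+c*i*a/2-s*j*b/2,cy+s*i*a/2+c*j*b/2,z] for i,j in((-1,-1),(1,-1),(1,1),(-1,1))]
def circ(cx,cy,z,d): return [[cx+d/2*np.cos(t),cy+d/2*np.sin(t),z] for t in np.linspace(0,2*np.pi,41)[:-1]]
def overlay(im,cam,polys,ox,oy,w,h,k,n):
    o=cv2.resize(im[oy:oy+h,ox:ox+w],None,fx=k,fy=k,interpolation=cv2.INTER_CUBIC)
    for P,col in polys:
        q=(pj(cam,P)-[ox,oy]+.5)*k-.5
        cv2.polylines(o,[np.round(q*16).astype(np.int32)],True,col,1,cv2.LINE_AA,4)
    cv2.imwrite(n,o); return o
E
python3 - <<'E'
from h import *
R,G,B=(0,0,255),(0,255,0),(255,0,0)
key=[(rect(.5595,-.2852,.055,.09,.06,-13),R),(rect(.5617,-.2862,.107,.034,.012,-13),B),(circ(.5617,-.2862,.059,.032),G)]
bs=[]
for c in ((.6078,.2648),(.5947,.1828),(.5819,.0976)): bs+=[(circ(*c,.05,.048),R),(circ(*c,.05,.034),R)]
c=(.6078,.2645)
bs+=[(circ(*c,.065,.028),G),(rect(*c,.065,.028,.006,-20),B)]
t=cv2.imread("pics/top0.png"); s=cv2.imread("pics/side0.png")
a=overlay(t,"top",key,340,180,50,45,10,"pics/o1.png"); b=overlay(s,"side",key,265,135,35,35,12,"pics/o2.png")
c1=overlay(t,"top",bs,145,185,40,35,12,"pics/o3.png"); d=overlay(s,"side",bs,235,235,32,32,12,"pics/o4.png")
def j(a,b,n):
    h=max(len(a),len(b)); p=lambda x:cv2.copyMakeBorder(x,0,h-len(x),0,0,cv2.BORDER_CONSTANT)
    o=np.hstack([p(a),p(b)]); f=min(1,800/o.shape[1]); cv2.imwrite(n,cv2.resize(o,None,fx=f,fy=f))
j(a,b,"pics/j1.png"); j(c1,d,"pics/j2.png")
E
```

```text
(no output)
```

View pics/j1.png

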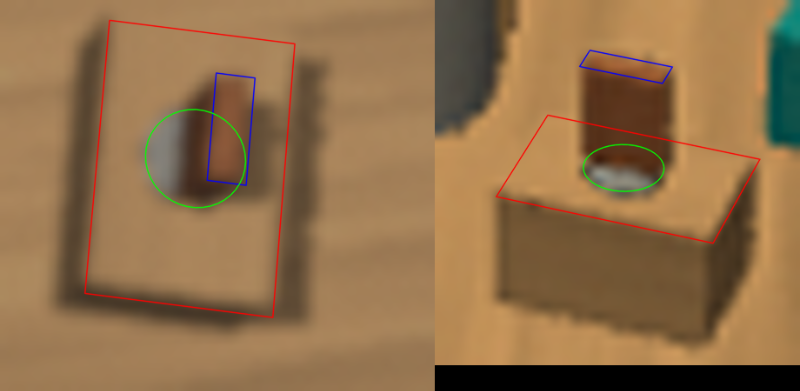

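View pics/j2.png

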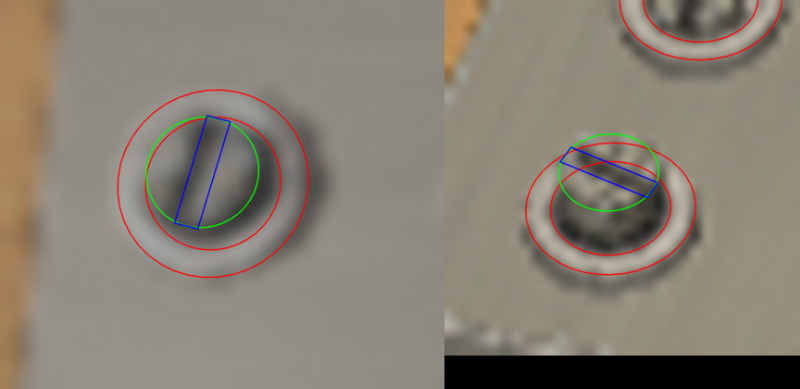

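```bash
cat >> h.py <<'E'
from scipy.spatial.transform import Rotation as Ro
def go(x,y,z,yaw):
    from plant import r
    s=r.get_state(); p=np.array(s["tcp_pos"]); R=Ro.from_euler("xyz",s["eef_rot"],degrees=True)
    T=Ro.from_euler("xyz",[180,0,yaw],degrees=True)
    print("t",s["time_s"],"p",p.round(4),"rpy",np.round(s["eef_rot"],2),"w",round(s["gripper_width"],4),"F",np.round(s["contact_force"],2),"M",np.round(s["moment"],3),"j",np.round(s["joints"],1))
    print("shift",(R.inv().apply(np.array([x,y,z])-p)).round(4),"rot",(R.inv()*T).as_rotvec().round(4))
E
python3 - <<'E'
from h import *
go(.5617,-.2862,.16,167)
go(.5617,-.2862,.16,-13)
for n,p,z in (("canister",(405,143),.153),("clip",(336,131),.127),("honey",(270,128),.105),("spice",(300,219),.078),("green",(377,237),.1)): print(n,bp("top",p,z))
E
```

```text
t 0.1 p [ 0.1615 -0.6549  0.1952] rpy [ 1.7992e+02 -1.0000e-02 -1.6615e+02] w 0.0876 F [ 0.19  0.33 -0.63] M [-0.007  0.012  0.039] j [-59.6  20.6   0.6  -0.  -70.1 -16.5]
shift [-0.4768  0.2621  0.0355] rot [ 0.0014 -0.0005  0.4686]
t 0.1 p [ 0.1615 -0.6549  0.1952] rpy [ 1.7992e+02 -1.0000e-02 -1.6615e+02] w 0.0876 F [ 0.19  0.33 -0.63] M [-0.007  0.012  0.039] j [-59.6  20.6   0.6  -0.  -70.1 -16.5]
shift [-0.4768  0.2621  0.0355] rot [ 7.000e-04  1.900e-03 -2.673e+00]
canister [ 0.68045605 -0.39629214  0.153     ]
clip [ 0.73956269 -0.22517568  0.127     ]
honey [ 0.77308794 -0.04946852  0.105     ]
spice [ 0.51659935 -0.10546533  0.078     ]
green [ 0.44618044 -0.30006113  0.1       ]
```

step_arm:
  increments:
    - [[-0.477,0.262,0.0],[0,0,0.469],0.5]
    - [[-0.477,0.262,0.0],[0,0,0.469],0.5]
    - [[-0.477,0.262,0.0],[0,0,0.469],0.5]
    - [[-0.477,0.262,0.0],[0,0,0.469],0.5]
    - [[-0.477,0.262,0.0],[0,0,0.469],0.5]
    - [[-0.477,0.262,0.0],[0,0,0.469],0.5]
    - [[-0.477,0.262,0.0],[0,0,0.469],0.5]
    - [[-0.477,0.262,0.0],[0,0,0.469],0.5]
    - [[-0.477,0.262,0.0],[0,0,0.469],0.5]
    - [[-0.477,0.262,0.0],[0,0,0.469],0.5]

```text
time_s: 1.1
tcp_pos: [0.5254, -0.3197, 0.1959]
eef_rot: [180.0, -0.0, 167.0]
contact_force: [0.2, -0.7, 0.2]
gripper_width: 0.0438
```

```bash
python3 -c "
from h import *
go(.5617,-.2862,.13,167)"
```

```text
t 1.1 p [ 0.5254 -0.3197  0.1959] rpy [ 1.8000e+02 -2.0000e-02  1.6699e+02] w 0.0438 F [ 0.24 -0.72  0.21] M [-0.133 -0.129 -0.004] j [-13.1  15.   -7.3  -0.  -67.8 -89.9]
shift [-0.0278  0.0408  0.0659] rot [ 0.0001 -0.0003 -0.0002]
```

step_arm:
  increments:
    - [[-0.028,0.041,0.03],[0,0,-1.571],0.5]
    - [[-0.028,0.041,0.03],[0,0,-1.571],0.5]
    - [[-0.028,0.041,0.03],[0,0,-1.571],0.5]
    - [[-0.028,0.041,0.03],[0,0,-1.571],0.5]
    - [[-0.028,0.041,0.03],[0,0,-1.571],0.5]
    - [[-0.028,0.041,0.03],[0,0,-1.571],0.5]
    - [[-0.028,0.041,0.03],[0,0,-1.571],0.5]
    - [[-0.028,0.041,0.03],[0,0,-1.571],0.5]
    - [[-0.028,0.041,0.03],[0,0,-1.571],0.5]
    - [[-0.028,0.041,0.03],[0,0,-1.571],0.5]

```text
time_s: 2.1
tcp_pos: [0.5606, -0.2877, 0.1656]
eef_rot: [179.9, 0.0, -106.7]
contact_force: [-0.9, 0.2, 0.5]
gripper_width: 0.0439
```

```bash
python3 -c "
from h import *
go(.5617,-.2862,.13,-13)"
```

```text
t 2.1 p [ 0.5606 -0.2877  0.1656] rpy [ 179.95    0.   -106.72] w 0.0439 F [-0.94  0.21  0.45] M [0.035 0.089 0.013] j [ -9.4  17.6  -7.8  -0.  -64.7  -7.3]
shift [-0.0017 -0.0007  0.0356] rot [ 6.0000e-04  8.0000e-04 -1.6358e+00]
```

step_arm:
  increments:
    - [[0.0,0.0,0.036],[0,0,-1.636],0.5]
    - [[0.0,0.0,0.036],[0,0,-1.636],0.5]
    - [[0.0,0.0,0.036],[0,0,-1.636],0.5]
    - [[0.0,0.0,0.036],[0,0,-1.636],0.5]
    - [[0.0,0.0,0.036],[0,0,-1.636],0.5]
    - [[0.0,0.0,0.036],[0,0,-1.636],0.5]
    - [[0.0,0.0,0.036],[0,0,-1.636],0.5]
    - [[0.0,0.0,0.036],[0,0,-1.636],0.5]
    - [[0.0,0.0,0.036],[0,0,-1.636],0.5]
    - [[0.0,0.0,0.036],[0,0,-1.636],0.5]

```text
time_s: 3.1
tcp_pos: [0.5606, -0.2877, 0.1296]
eef_rot: [180.0, 0.1, -20.8]
contact_force: [-0.8, -0.2, 0.3]
gripper_width: 0.0437
```

step_arm:
  increments:
    - [[0.0,0.0,0.0],[0,0,-0.15],0.5]
    - [[0.0,0.0,0.0],[0,0,-0.15],0.5]

```text
time_s: 3.3
tcp_pos: [0.5606, -0.2877, 0.1296]
eef_rot: [-180.0, 0.0, -12.4]
contact_force: [-0.9, 0.9, 1.3]
gripper_width: 0.0435
```

```bash
python3 -c "
from h import *
go(.5617,-.2862,.066,-13)
from plant import r
c=r.capture('side'); cv2.imwrite('pics/s1.png',cv2.resize(c['color'][90:190,240:360,::-1],None,fx=6,fy=6,interpolation=cv2.INTER_CUBIC))
c=r.capture('top'); cv2.imwrite('pics/t1.png',cv2.resize(c['color'][150:260,300:440,::-1],None,fx=5,fy=5,interpolation=cv2.INTER_CUBIC))
"
```

```text
t 3.3 p [ 0.5606 -0.2877  0.1296] rpy [-1.7999e+02  5.0000e-02 -1.2410e+01] w 0.0435 F [-0.91  0.89  1.26] M [-0.089  0.184  0.043] j [ -9.4  19.2 -10.4  -0.  -60.5  87. ]
shift [ 0.0008 -0.0017  0.0636] rot [-0.0001  0.0008  0.0103]
```

View pics/s1.png

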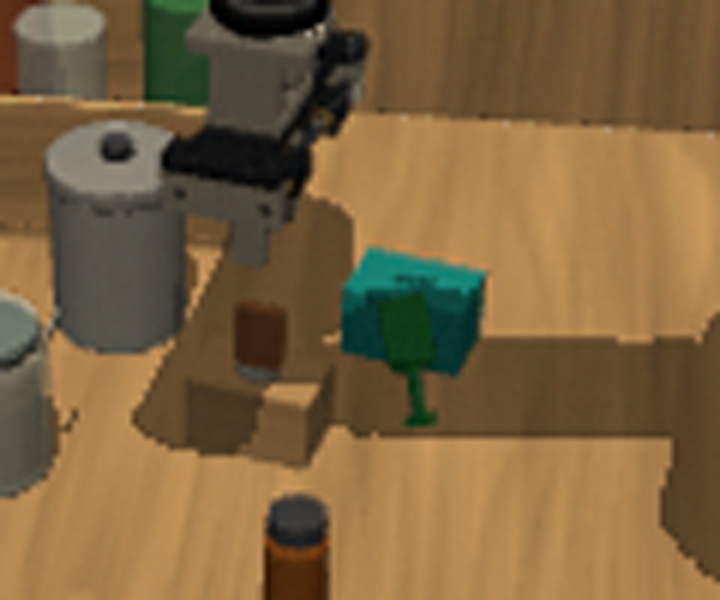

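View pics/t1.png

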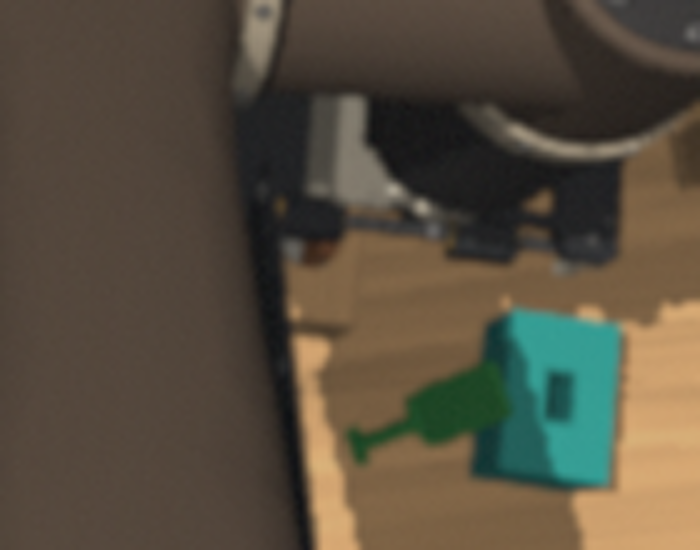

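The side view shows the key untouched under the fingers (side crop (260,340)); the green look-alike, which had stood loose on its blade, has fallen by itself against the teal block (my fingers never came below z 0.12 near it). I leave it alone and go down on the key.

step_arm:
  increments:
    - [[0.001,-0.001,0.03],[0,0,0.01],0.5]
    - [[0.001,-0.001,0.05],[0,0,0.01],0.5]
    - [[0.001,-0.001,0.063],[0,0,0.01],0.5]
    - [[0.001,-0.001,0.063],[0,0,0.01],0.5]
    - [[0.001,-0.001,0.063],[0,0,0.01],0.5]

```text
time_s: 3.9
tcp_pos: [0.5625, -0.2872, 0.0675]
eef_rot: [180.0, -0.0, -13.2]
contact_force: [0.6, -0.1, 0.2]
gripper_width: 0.0441
```

```bash
python3 -c "
from h import *
go(.5617,-.2862,.066,-13)
from plant import r
c=r.capture('side'); cv2.imwrite('pics/s2.png',cv2.resize(c['color'][110:190,250:330,::-1],None,fx=7,fy=7,interpolation=cv2.INTER_CUBIC))
"
```

```text
t 3.9 p [ 0.5625 -0.2872  0.0675] rpy [ 1.7998e+02 -1.0000e-02 -1.3160e+01] w 0.0441 F [ 0.6  -0.09  0.24] M [-0.148  0.112  0.012] j [ -9.4  22.6 -14.3   0.  -53.1  86.2]
shift [-0.001  -0.0008  0.0015] rot [ 0.0004 -0.0003 -0.0028]
```

View pics/s2.png

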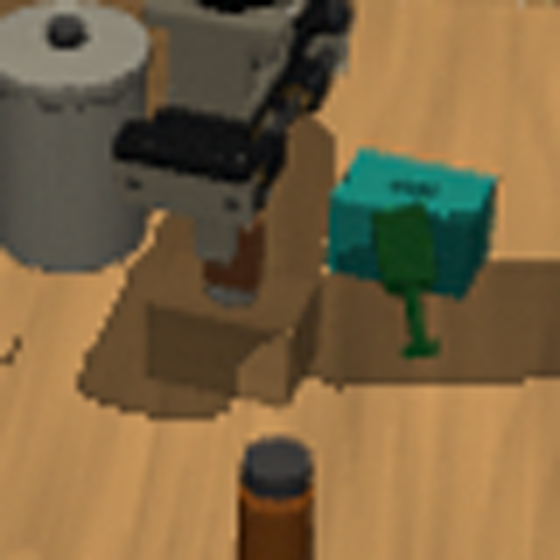

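```bash
python3 -c "
from h import *
from plant import r
c=r.capture('side')['color'][:,:,::-1]
cx,cy=.5625,-.2872
o=lambda x,y:[cx+np.cos(np.radians(-13))*x-np.sin(np.radians(-13))*y, cy+np.sin(np.radians(-13))*x+np.cos(np.radians(-13))*y]
P=[o(-.0095,.022)+[.0675],o(.0095,.022)+[.0675],o(.0095,.022)+[.1],o(-.0095,.022)+[.1]]
overlay(c,'side',[(P,(0,255,0)),(rect(.5617,-.2862,.107,.034,.012,-13),(255,0,0)),(rect(.5617,-.2862,.059,.034,.012,-13),(255,0,0))],265,130,40,40,14,'pics/s3.png')
"
```

```text
(no output)
```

View pics/s3.png

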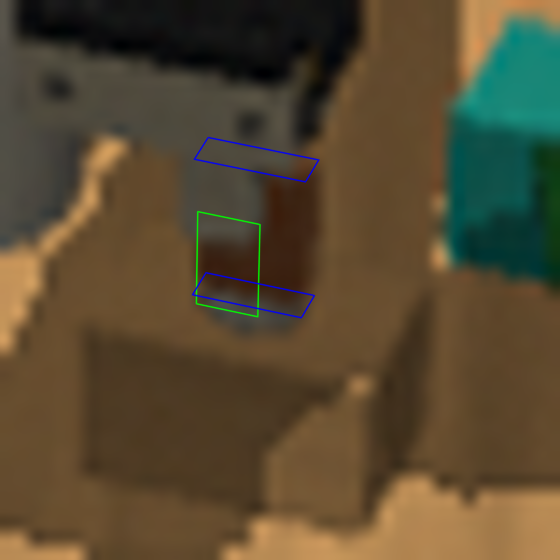

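```bash
python3 -c "
from h import *
cx,cy=.5606,-.2877
o=lambda x,y:[cx+np.cos(np.radians(-13))*x-np.sin(np.radians(-13))*y, cy+np.sin(np.radians(-13))*x+np.cos(np.radians(-13))*y]
for z in (.13,.149):
  for y in(.022,.035):
    print(z,y,(pj('side',[o(-.0095,y)+[z],o(.0095,y)+[z]])-[240,90])*6)
s=cv2.imread('pics/side0.png'); cv2.imwrite('pics/f0.png',cv2.resize(s[20:110,340:420],None,fx=7,fy=7,interpolation=cv2.INTER_CUBIC))
print((pj('side',[.162,-.655,.196])-[340,20])*7)
"
```

```text
0.13 0.022 [[262.2513355  295.57044237]
 [235.22805548 290.1137797 ]]
0.13 0.035 [[255.8611196  305.933348  ]
 [228.70370035 300.4100286 ]]
0.149 0.022 [[262.84783658 271.38277468]
 [235.60902428 265.9653085 ]]
0.149 0.035 [[256.41014489 281.68723589]
 [229.03503709 276.20301117]]
[[282.92428035 451.8922116 ]]
```

View pics/f0.png

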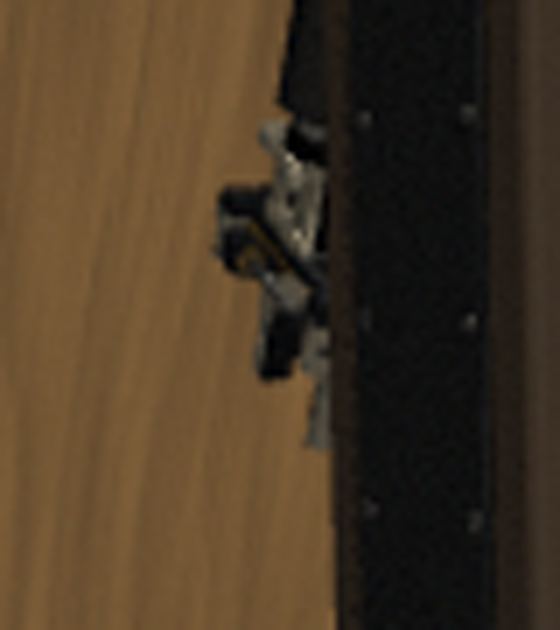

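The side crop shows the near finger in front of the handle at (228,200) as predicted in x; the handle is between the fingers. Close.

step_arm:
  increments:
    - [[-0.001,-0.001,0.002],[0,0,0],0.7]
    - [[-0.001,-0.001,0.002],[0,0,0],0.8]
    - [[-0.001,-0.001,0.002],[0,0,0],0.9]
    - [[-0.001,-0.001,0.002],[0,0,0],1.0]
    - [[-0.001,-0.001,0.002],[0,0,0],1.0]
    - [[-0.001,-0.001,0.002],[0,0,0],1.0]
  force: 40

```text
time_s: 4.6
tcp_pos: [0.5614, -0.2859, 0.0652]
eef_rot: [180.0, -0.0, -13.1]
contact_force: [0.2, -1.1, 0.1]
gripper_width: 0.0114
```

```bash
python3 -c "
from h import *
go(.5617,-.2862,.13,-13)
from plant import r
c=r.capture('side'); cv2.imwrite('pics/s4.png',cv2.resize(c['color'][110:190,250:330,::-1],None,fx=7,fy=7,interpolation=cv2.INTER_CUBIC))
"
```

```text
t 4.6 p [ 0.5614 -0.2859  0.0652] rpy [180.    -0.   -13.11] w 0.0114 F [ 0.16 -1.1   0.13] M [-0.16   0.247 -0.017] j [ -9.3  22.6 -14.7   0.  -52.7  86.2]
shift [ 0.0004  0.0002 -0.0648] rot [ 0.0001 -0.0001 -0.0019]
```

View pics/s4.png

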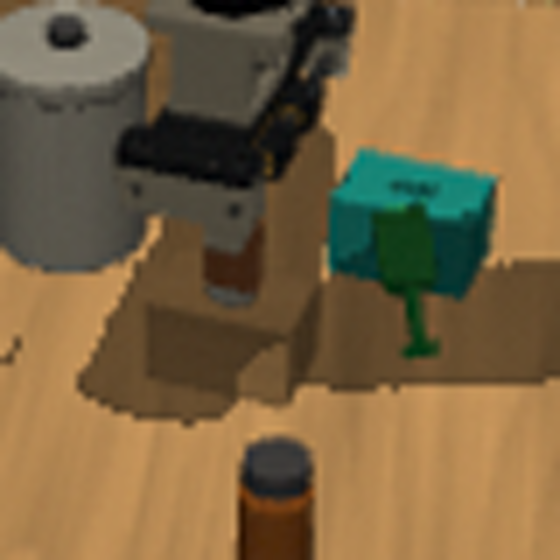

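step_arm:
  increments:
    - [[0,0,-0.02],[0,0,0],1.0]
    - [[0,0,-0.05],[0,0,0],1.0]
    - [[0,0,-0.09],[0,0,0],1.0]
    - [[0,0,-0.1],[0,0,0],1.0]
    - [[0,0,-0.1],[0,0,0],1.0]

```text
time_s: 5.15
tcp_pos: [0.5624, -0.2861, 0.1671]
eef_rot: [-180.0, -0.2, -13.1]
contact_force: [0.5, 0.9, -2.3]
gripper_width: 0.0115
```

```bash
python3 -c "
from h import *
go(.6078,.2645,.16,-18.5)
from plant import r
c=r.capture('side'); cv2.imwrite('pics/s5.png',cv2.resize(c['color'][90:190,240:330,::-1],None,fx=6,fy=6,interpolation=cv2.INTER_CUBIC))
"
```

```text
t 5.15 p [ 0.5624 -0.2861  0.1671] rpy [-179.99   -0.22  -13.11] w 0.0115 F [ 0.47  0.87 -2.35] M [-0.033  0.196 -0.008] j [ -9.3  17.4  -7.8   0.  -64.6  86.1]
shift [-0.0807 -0.5465  0.0069] rot [-0.0003 -0.0039  0.0941]
```

View pics/s5.png

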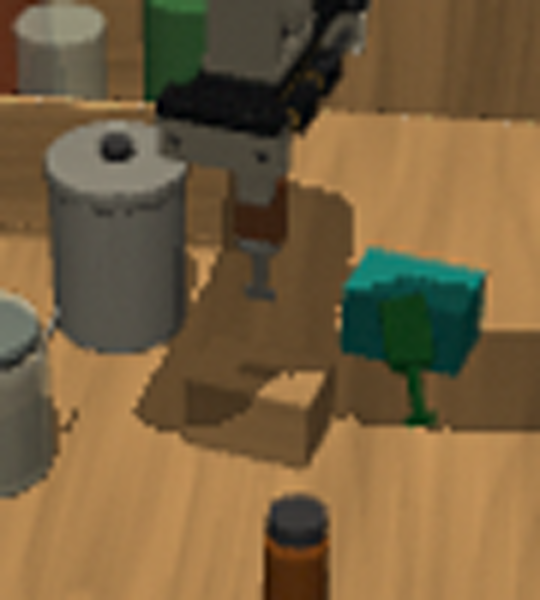

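step_arm:
  increments:
    - [[-0.08,-0.546,0],[0,0,0.094],1.0]
    - [[-0.08,-0.546,0],[0,0,0.094],1.0]
    - [[-0.08,-0.546,0],[0,0,0.094],1.0]
    - [[-0.08,-0.546,0],[0,0,0.094],1.0]
    - [[-0.08,-0.546,0],[0,0,0.094],1.0]
    - [[-0.08,-0.546,0],[0,0,0.094],1.0]
    - [[-0.08,-0.546,0],[0,0,0.094],1.0]
    - [[-0.08,-0.546,0],[0,0,0.094],1.0]
    - [[-0.08,-0.546,0],[0,0,0.094],1.0]
    - [[-0.08,-0.546,0],[0,0,0.094],1.0]

```text
time_s: 6.2
tcp_pos: [0.6016, 0.2141, 0.1628]
eef_rot: [179.9, 0.1, -18.5]
contact_force: [-0.1, -1.0, -1.7]
gripper_width: 0.0114
```

```bash
python3 -c "
from h import *
print((pj('side',[.5624,-.2861,.113])-[240,90])*6)
go(.6078,.2645,.14,-18.5)
"
```

```text
[[256.07748216 297.97974528]]
t 6.2 p [0.6016 0.2141 0.1628] rpy [ 1.7986e+02  1.3000e-01 -1.8500e+01] w 0.0114 F [-0.05 -1.04 -1.7 ] M [-0.09  -0.094  0.039] j [ 37.   18.5  -6.7  -0.  -64.9  34.5]
shift [-0.0101 -0.0499  0.0227] rot [0.0024 0.0023 0.0001]
```

step_arm:
  increments:
    - [[-0.01,-0.05,0.022],[0,0,0],1.0]
    - [[-0.01,-0.05,0.022],[0,0,0],1.0]
    - [[-0.01,-0.05,0.022],[0,0,0],1.0]
    - [[-0.01,-0.05,0.022],[0,0,0],1.0]

```text
time_s: 6.6
tcp_pos: [0.6087, 0.262, 0.1417]
eef_rot: [179.9, 0.1, -18.5]
contact_force: [0.6, 0.1, -0.6]
gripper_width: 0.0116
```

```bash
python3 -c "
from h import *
go(.6078,.2645,.14,-18.5)
from plant import r
for n,b in(('side',(225,210,50,60)),('top',(140,180,55,45))):
  c=r.capture(n)['color'][:,:,::-1]; x,y,w,h=b
  cv2.imwrite('pics/%s6.png'%n,cv2.resize(c[y:y+h,x:x+w],None,fx=10,fy=10,interpolation=cv2.INTER_CUBIC))
"
```

```text
t 6.6 p [0.6087 0.262  0.1417] rpy [ 1.7988e+02  8.0000e-02 -1.8500e+01] w 0.0116 F [ 0.62  0.11 -0.62] M [-0.098  0.144  0.039] j [ 40.1  21.6  -5.1  -0.  -63.5  31.4]
shift [-0.0016 -0.0021  0.0017] rot [ 0.0022  0.0014 -0.    ]
```

View pics/side6.png

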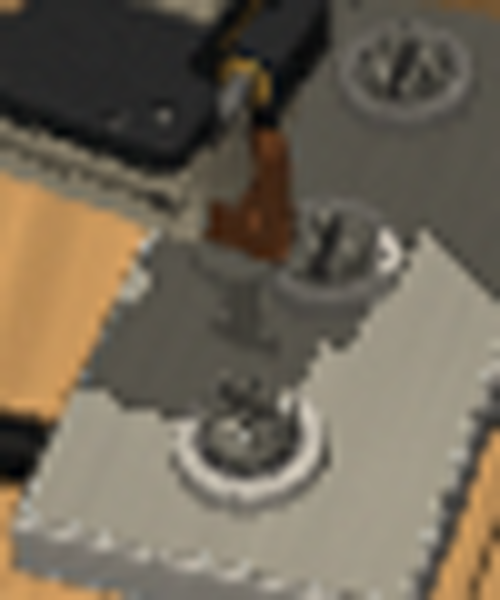

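View pics/top6.png

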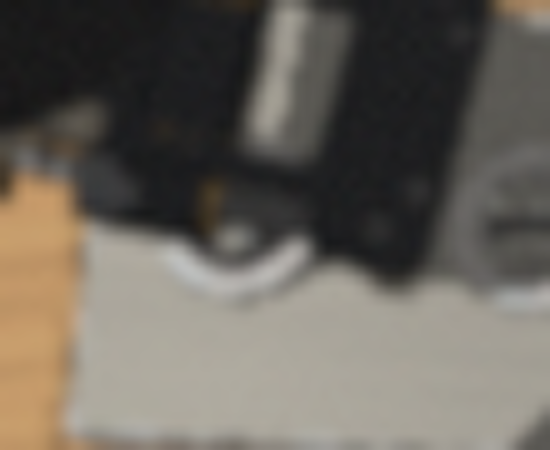

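step_arm:
  increments:
    - [[-0.0015,-0.002,0.005],[0.002,0.001,0],1.0]
    - [[-0.0015,-0.002,0.01],[0.002,0.001,0],1.0]
    - [[-0.0015,-0.002,0.01],[0.002,0.001,0],1.0]

```text
time_s: 7.0
tcp_pos: [0.608, 0.2646, 0.1323]
eef_rot: [-179.9, -0.0, -18.5]
contact_force: [0.1, 0.2, -0.3]
gripper_width: 0.0116
```

```bash
python3 -c "
from h import *
go(.6078,.2645,.125,-18.5)
from plant import r
P=np.array(r.get_state()['tcp_pos']); t=P-[0,0,.0542]; k=P+[0,0,.0188]
c=r.capture('side')['color'][:,:,::-1]
B=(.6078,.2645)
overlay(c,'side',[(rect(t[0],t[1],t[2],.022,.002,-18.5),(255,0,0)),(circ(t[0],t[1],t[2]+.044,.032),(255,0,0)),(circ(*B,.05,.048),(0,0,255)),(circ(*B,.065,.028),(0,255,0)),(rect(*B,.065,.028,.006,-18.5),(0,255,0))],230,225,40,40,15,'pics/s7.png')
"
```

```text
t 7.0 p [0.608  0.2646 0.1323] rpy [-1.7993e+02 -1.0000e-02 -1.8540e+01] w 0.0116 F [ 0.1   0.19 -0.35] M [-0.058  0.228 -0.036] j [ 40.3  21.9  -5.9  -0.  -62.2  31.2]
shift [-0.0002  0.0002  0.0073] rot [-0.0013 -0.0001 -0.0007]
```

View pics/s7.png

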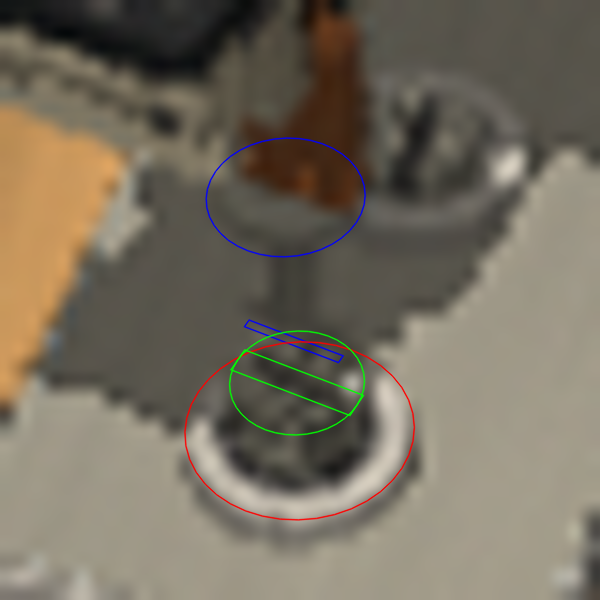

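step_arm:
  increments:
    - [[0,0,0.002],[0,0,0],1.0]
    - [[0,0,0.004],[0,0,0],1.0]
    - [[0,0,0.006],[0,0,0],1.0]
    - [[0,0,0.007],[0,0,0],1.0]

```text
time_s: 7.45
tcp_pos: [0.6084, 0.2654, 0.1257]
eef_rot: [-179.9, -0.0, -18.5]
contact_force: [-1.0, -0.9, -1.8]
gripper_width: 0.0117
```

step_arm:
  increments:
    - [[0,0,0.001],[0,0,0],1.0]
    - [[0,0,0.002],[0,0,0],1.0]
    - [[0,0,0.002],[0,0,0],1.0]

```text
time_s: 7.75
tcp_pos: [0.6085, 0.2654, 0.1239]
eef_rot: [-179.9, -0.1, -18.5]
contact_force: [-0.5, -0.5, -1.6]
gripper_width: 0.0115
```

step_arm:
  increments:
    - [[0,0,0.001],[0,0,0],1.0]
    - [[0,0,0.002],[0,0,0],1.0]
    - [[0,0,0.002],[0,0,0],1.0]

```text
time_s: 8.05
tcp_pos: [0.6085, 0.2654, 0.1219]
eef_rot: [-179.9, -0.0, -18.5]
contact_force: [-0.4, -0.4, -0.9]
gripper_width: 0.0119
```

step_arm:
  increments:
    - [[0,0.001,0.001],[0,0,0],1.0]
    - [[0,0.001,0.002],[0,0,0],1.0]
    - [[0,0.001,0.002],[0,0,0],1.0]

```text
time_s: 8.35
tcp_pos: [0.6084, 0.2645, 0.1203]
eef_rot: [-179.9, -0.1, -18.5]
contact_force: [0.0, -0.1, 0.8]
gripper_width: 0.0115
```

step_arm:
  increments:
    - [[0,0,0.001],[0,0,0],1.0]
    - [[0,0,0.002],[0,0,0],1.0]
    - [[0,0,0.002],[0,0,0],1.0]

```text
time_s: 8.65
tcp_pos: [0.6085, 0.2646, 0.1184]
eef_rot: [-179.9, -0.1, -18.5]
contact_force: [-0.6, -0.5, 3.7]
gripper_width: 0.0118
```

step_arm:
  increments:
    - [[0,0,0.001],[0,0,0],1.0]
    - [[0,0,0.002],[0,0,0],1.0]
    - [[0,0,0.002],[0,0,0],1.0]

```text
time_s: 8.95
tcp_pos: [0.6085, 0.2645, 0.1163]
eef_rot: [-179.9, -0.1, -18.5]
contact_force: [0.1, -0.0, 4.5]
gripper_width: 0.0117
```

step_arm:
  increments:
    - [[0,0.001,-0.001],[0,0,0],1.0]
    - [[0,0.002,-0.001],[0,0,0],1.0]
    - [[0,0.002,-0.001],[0,0,0],1.0]

```text
time_s: 9.25
tcp_pos: [0.6078, 0.2627, 0.1173]
eef_rot: [-179.9, -0.1, -18.5]
contact_force: [-0.2, 0.6, 3.9]
gripper_width: 0.0114
```

```bash
python3 -c "
from h import *
go(.6078,.2645,.1185,-18.5)"
```

```text
t 9.25 p [0.6078 0.2627 0.1173] rpy [-1.7986e+02 -8.0000e-02 -1.8490e+01] w 0.0114 F [-0.2   0.58  3.94] M [-0.051  0.063 -0.018] j [ 40.2  22.4  -7.2  -0.  -60.2  31.3]
shift [-0.0006 -0.0017 -0.0012] rot [-0.0025 -0.0014  0.0002]
```

step_arm:
  increments:
    - [[0,-0.001,0],[0,0,0],1.0]
    - [[0,-0.002,0],[0,0,0],1.0]
    - [[0,-0.003,0],[0,0,0],1.0]
    - [[0,-0.003,0],[0,0,0],1.0]

```text
time_s: 9.65
tcp_pos: [0.6084, 0.2653, 0.1169]
eef_rot: [-179.9, -0.0, -18.5]
contact_force: [0.2, -0.2, 4.0]
gripper_width: 0.0117
```

step_arm:
  increments:
    - [[0,-0.001,0],[0,0,0],1.0]
    - [[0,-0.002,0],[0,0,0],1.0]
    - [[0,-0.002,0],[0,0,0],1.0]

```text
time_s: 9.95
tcp_pos: [0.6086, 0.2673, 0.1161]
eef_rot: [-179.9, 0.0, -18.5]
contact_force: [-0.0, -0.1, -1.4]
gripper_width: 0.0114
```

step_arm:
  increments:
    - [[0,0,0.001],[0,0,0],1.0]
    - [[0,0,0.002],[0,0,0],1.0]
    - [[0,0,0.002],[0,0,0],1.0]

```text
time_s: 10.25
tcp_pos: [0.609, 0.2672, 0.1147]
eef_rot: [-179.9, -0.0, -18.5]
contact_force: [-0.8, -0.1, -2.2]
gripper_width: 0.0114
```

step_arm:
  increments:
    - [[0,0,0.001],[0,0,0],1.0]
    - [[0,0,0.001],[0,0,0],1.0]

```text
time_s: 10.45
tcp_pos: [0.6094, 0.2673, 0.1144]
eef_rot: [-179.9, -0.1, -18.5]
contact_force: [-1.8, -0.9, 2.5]
gripper_width: 0.0114
```

step_arm:
  increments:
    - [[0,0,0.001],[0,0,0],1.0]
    - [[0,0,0.001],[0,0,0],1.0]

```text
time_s: 10.65
tcp_pos: [0.6094, 0.2673, 0.1134]
eef_rot: [-179.9, -0.1, -18.5]
contact_force: [-0.4, -0.4, 3.3]
gripper_width: 0.0115
```

step_arm:
  increments:
    - [[0,-0.001,-0.001],[0,0,0],1.0]
    - [[0,-0.002,-0.001],[0,0,0],1.0]
    - [[0,-0.002,-0.001],[0,0,0],1.0]

```text
time_s: 10.95
tcp_pos: [0.6096, 0.2687, 0.114]
eef_rot: [-179.9, -0.0, -18.5]
contact_force: [-0.9, -3.8, 2.9]
gripper_width: 0.0118
```

```bash
python3 -c "
from h import *
go(.6078,.2645,.1185,-18.5)"
```

```text
t 10.95 p [0.6096 0.2687 0.114 ] rpy [-1.7995e+02 -4.0000e-02 -1.8500e+01] w 0.0118 F [-0.93 -3.81  2.85] M [-1.528  0.757  0.014] j [ 40.5  23.   -6.8   0.  -60.2  31. ]
shift [-0.0003  0.0046 -0.0045] rot [-0.0009 -0.0007  0.    ]
```

step_arm:
  increments:
    - [[0,0.001,0],[0,0,0],1.0]
    - [[0,0.002,0],[0,0,0],1.0]
    - [[0,0.003,0],[0,0,0],1.0]
    - [[0,0.003,0],[0,0,0],1.0]

```text
time_s: 11.35
tcp_pos: [0.6092, 0.2669, 0.1143]
eef_rot: [-179.8, -0.1, -18.5]
contact_force: [-0.2, -0.3, 1.5]
gripper_width: 0.0115
```

```bash
python3 -c "
from h import *
go(.6078,.2645,.1185,-18.5)"
```

```text
t 11.35 p [0.6092 0.2669 0.1143] rpy [-1.7981e+02 -9.0000e-02 -1.8490e+01] w 0.0115 F [-0.19 -0.3   1.52] M [-0.088  0.385 -0.016] j [ 40.4  22.8  -7.   -0.  -60.   31.1]
shift [-0.0006  0.0027 -0.0042] rot [-0.0033 -0.0015  0.0001]
```

step_arm:
  increments:
    - [[0,0.001,0],[0,0,0],1.0]
    - [[0,0.002,0],[0,0,0],1.0]
    - [[0,0.002,0],[0,0,0],1.0]

```text
time_s: 11.65
tcp_pos: [0.6086, 0.265, 0.1143]
eef_rot: [-179.8, -0.1, -18.5]
contact_force: [0.2, 2.0, 2.7]
gripper_width: 0.0114
```

```bash
python3 -c "
from h import *
go(.6078,.2645,.1185,-18.5)"
```

```text
t 11.65 p [0.6086 0.265  0.1143] rpy [-1.7981e+02 -9.0000e-02 -1.8480e+01] w 0.0114 F [0.2  2.04 2.73] M [ 0.595 -0.033 -0.   ] j [ 40.3  22.7  -7.2  -0.  -59.9  31.2]
shift [-0.0006  0.0007 -0.0042] rot [-0.0032 -0.0016  0.0003]
```

step_arm:
  increments:
    - [[0,-0.001,0.001],[0,0,0],1.0]
    - [[0,-0.002,0.002],[0,0,0],1.0]
    - [[0,-0.002,0.004],[0,0,0],1.0]
    - [[0,-0.002,0.004],[0,0,0],1.0]

```text
time_s: 12.05
tcp_pos: [0.609, 0.2662, 0.1101]
eef_rot: [-179.9, -0.1, -18.5]
contact_force: [-0.6, -0.1, 6.8]
gripper_width: 0.0112
```

```bash
python3 -c "
from h import *
go(.6085,.2667,.1055,-18.5)"
```

```text
t 12.05 p [0.609  0.2662 0.1101] rpy [-1.7991e+02 -7.0000e-02 -1.8490e+01] w 0.0112 F [-0.63 -0.09  6.77] M [-0.355  0.251 -0.005] j [ 40.4  23.   -7.3   0.  -59.6  31.1]
shift [-0.0006 -0.0004  0.0046] rot [-0.0016 -0.0012  0.0002]
```

step_arm:
  increments:
    - [[0,0,0.001],[0,0,0],1.0]
    - [[0,0,0.002],[0,0,0],1.0]
    - [[0,0,0.003],[0,0,0],1.0]
    - [[0,0,0.004],[0,0,0],1.0]
    - [[0,0,0.004],[0,0,0],1.0]

```text
time_s: 12.55
tcp_pos: [0.6092, 0.2662, 0.1067]
eef_rot: [-179.9, -0.1, -18.5]
contact_force: [-1.0, -1.3, 8.2]
gripper_width: 0.0117
```

```bash
python3 -c "
from h import *
go(.6085,.2667,.1053,-18.5)"
```

```text
t 12.55 p [0.6092 0.2662 0.1067] rpy [-1.7988e+02 -1.0000e-01 -1.8480e+01] w 0.0117 F [-0.99 -1.33  8.25] M [-0.449  0.546  0.025] j [ 40.4  23.2  -7.5   0.  -59.1  31.1]
shift [-0.0009 -0.0002  0.0014] rot [-0.0021 -0.0018  0.0003]
```

step_arm:
  increments:
    - [[-0.0005,0,0.001],[0,0,0],1.0]
    - [[-0.0005,0,0.0015],[0,0,0],1.0]
    - [[-0.0005,0,0.0015],[0,0,0],1.0]

```text
time_s: 12.85
tcp_pos: [0.6091, 0.2664, 0.1056]
eef_rot: [-179.9, -0.1, -18.5]
contact_force: [-0.0, -0.8, 9.1]
gripper_width: 0.0111
```

```bash
python3 -c "
from h import *
go(.6085,.2667,.1053,-18.5)"
```

```text
t 12.85 p [0.6091 0.2664 0.1056] rpy [-1.7986e+02 -1.4000e-01 -1.8470e+01] w 0.0111 F [-0.04 -0.82  9.1 ] M [-0.62   0.418 -0.037] j [ 40.4  23.2  -7.7   0.1 -59.   31.1]
shift [-0.0006 -0.0001  0.0003] rot [-0.0024 -0.0024  0.0005]
```

step_arm:
  increments:
    - [[0,0,0.0005],[0,0,0.05],1.0]
    - [[0,0,0.0005],[0,0,0.1],1.0]
    - [[0,0,0.0005],[0,0,0.15],1.0]
    - [[0,0,0.0005],[0,0,0.15],1.0]

```text
time_s: 13.25
tcp_pos: [0.6095, 0.2668, 0.1054]
eef_rot: [-179.8, -0.1, -27.2]
contact_force: [-0.6, -0.0, 8.3]
gripper_width: 0.0116
```

```bash
python3 -c "
from h import *
go(.6085,.2667,.1053,-18.5)"
```

```text
t 13.25 p [0.6095 0.2668 0.1054] rpy [-1.7978e+02 -1.4000e-01 -2.7160e+01] w 0.0116 F [-0.56 -0.03  8.34] M [-0.212  0.217 -0.025] j [ 40.4  23.2  -7.7   0.1 -58.9  22.4]
shift [-0.0008  0.0005  0.0001] rot [-0.0036 -0.0027 -0.1512]
```

step_arm:
  increments:
    - [[0,0,0],[0,0,0.05],1.0]
    - [[0,0,0],[0,0,0.1],1.0]
    - [[0,0,0],[0,0,0.15],1.0]
    - [[0,0,0],[0,0,0.15],1.0]

```text
time_s: 13.65
tcp_pos: [0.6094, 0.2667, 0.1054]
eef_rot: [-179.8, -0.1, -35.8]
contact_force: [-0.5, -0.7, 9.5]
gripper_width: 0.0118
```

```bash
python3 -c "
from h import *
go(.6085,.2667,.1053,-35)"
```

```text
t 13.65 p [0.6094 0.2667 0.1054] rpy [-1.7978e+02 -1.0000e-01 -3.5750e+01] w 0.0118 F [-0.46 -0.67  9.48] M [-0.354  0.334  0.096] j [ 40.4  23.2  -7.7   0.1 -58.9  13.8]
shift [-0.0007  0.0005  0.0001] rot [-0.0038 -0.0018 -0.0131]
```

step_arm:
  increments:
    - [[-0.0005,0.0003,0.0001],[0,0,0.05],1.0]
    - [[-0.0005,0.0003,0.0001],[0,0,0.1],1.0]
    - [[-0.0005,0.0003,0.0001],[0,0,0.15],1.0]
    - [[-0.0005,0.0003,0.0001],[0,0,0.2],1.0]
    - [[-0.0005,0.0003,0.0001],[0,0,0.2],1.0]

```text
time_s: 14.15
tcp_pos: [0.609, 0.2667, 0.1054]
eef_rot: [-179.7, -0.1, -47.2]
contact_force: [-0.3, -1.0, 10.1]
gripper_width: 0.0117
```

```bash
python3 -c "
from h import *
go(.6088,.2667,.1053,-47)"
```

```text
t 14.15 p [0.609  0.2667 0.1054] rpy [-1.7974e+02 -7.0000e-02 -4.7210e+01] w 0.0117 F [-0.31 -0.98 10.15] M [-0.412 -0.038  0.089] j [ 40.5  23.2  -7.7   0.1 -58.8   2.3]
shift [-0.0001  0.0002  0.0001] rot [-0.0045 -0.0013 -0.0037]
```

step_arm:
  increments:
    - [[0,0,0],[-0.002,0,0.06],1.0]
    - [[0,0,0],[-0.004,0,0.12],1.0]
    - [[0,0,0],[-0.004,0,0.18],1.0]
    - [[0,0,0],[-0.004,0,0.24],1.0]
    - [[0,0,0],[-0.004,0,0.3],1.0]
    - [[0,0,0],[-0.004,0,0.36],1.0]
    - [[0,0,0],[-0.004,0,0.42],1.0]
    - [[0,0,0],[-0.004,0,0.42],1.0]

```text
time_s: 14.95
tcp_pos: [0.6092, 0.2667, 0.1054]
eef_rot: [-179.9, -0.0, -71.3]
contact_force: [1.4, -0.8, 8.8]
gripper_width: 0.0118
```

```bash
python3 -c "
from h import *
go(.6088,.2667,.1053,-71)"
```

```text
t 14.95 p [0.6092 0.2667 0.1054] rpy [-1.7995e+02 -2.0000e-02 -7.1290e+01] w 0.0118 F [ 1.35 -0.75  8.82] M [-0.505 -0.234  0.005] j [ 40.4  23.3  -7.5   0.  -59.2 -21.7]
shift [-0.0002  0.0004  0.0001] rot [-0.0009 -0.0003 -0.0051]
```

step_arm:
  increments:
    - [[0,0,0],[0,0,0.06],1.0]
    - [[0,0,0],[0,0,0.12],1.0]
    - [[0,0,0],[0,0,0.18],1.0]
    - [[0,0,0],[0,0,0.24],1.0]
    - [[0,0,0],[0,0,0.3],1.0]
    - [[0,0,0],[0,0,0.3],1.0]

```text
time_s: 15.55
tcp_pos: [0.6092, 0.2666, 0.1054]
eef_rot: [-179.9, -0.0, -88.5]
contact_force: [1.5, -0.8, 9.1]
gripper_width: 0.0117
```

```bash
python3 -c "
from h import *
go(.6088,.2667,.1053,-71)"
```

```text
t 15.55 p [0.6092 0.2666 0.1054] rpy [-1.7995e+02 -1.0000e-02 -8.8480e+01] w 0.0117 F [ 1.5  -0.8   9.09] M [-0.671 -0.365  0.07 ] j [ 40.4  23.3  -7.5   0.  -59.2 -38.9]
shift [-0.0001  0.0004  0.0001] rot [-9.000e-04 -3.000e-04 -3.051e-01]
```

step_arm:
  increments:
    - [[0,0,0],[0,0,0.06],1.0]
    - [[0,0,0],[0,0,0.12],1.0]
    - [[0,0,0],[0,0,0.18],1.0]
    - [[0,0,0],[0,0,0.24],1.0]
    - [[0,0,0],[0,0,0.3],1.0]
    - [[0,0,0],[0,0,0.36],1.0]
    - [[0,0,0],[0,0,0.42],1.0]
    - [[0,0,0],[0,0,0.48],1.0]
    - [[0,0,0],[0,0,0.5],1.0]
    - [[0,0,0],[0,0,0.5],1.0]

```text
time_s: 16.55
tcp_pos: [0.6092, 0.2664, 0.1054]
eef_rot: [-179.9, 0.0, -117.1]
contact_force: [0.7, -2.4, 9.3]
gripper_width: 0.0112
```

```bash
python3 -c "
from h import *
go(.6088,.2667,.1053,-124)"
```

```text
t 16.55 p [0.6092 0.2664 0.1054] rpy [-179.95    0.   -117.06] w 0.0112 F [ 0.72 -2.38  9.33] M [-0.883 -0.43   0.095] j [ 40.4  23.3  -7.5   0.1 -59.2 -67.5]
shift [-0.0001  0.0005  0.0001] rot [-9.000e-04  1.000e-04  1.212e-01]
```

step_arm:
  increments:
    - [[0,0,0],[0,0,0.04],1.0]
    - [[0,0,0],[0,0,0.08],1.0]
    - [[0,0,0],[0,0,0.12],1.0]
    - [[0,0,0],[0,0,0.12],1.0]

```text
time_s: 16.95
tcp_pos: [0.6091, 0.2664, 0.1054]
eef_rot: [-180.0, 0.0, -124.0]
contact_force: [0.8, -1.8, 9.2]
gripper_width: 0.0113
```

```bash
python3 -c "
from h import *
go(.6088,.2667,.1053,-124)"
```

```text
t 16.95 p [0.6091 0.2664 0.1054] rpy [-179.95    0.   -123.97] w 0.0113 F [ 0.77 -1.83  9.22] M [-0.969 -0.41   0.107] j [ 40.4  23.3  -7.5   0.1 -59.2 -74.4]
shift [-0.0001  0.0005  0.0001] rot [-0.0009  0.0001  0.0006]
```

step_arm:
  increments:
    - [[0,0,-0.001],[0,0,0],1.0]
    - [[0,0,-0.002],[0,0,0],1.0]
    - [[0,0,-0.0025],[0,0,0],1.0]
    - [[0,0,-0.0025],[0,0,0],1.0]

```text
time_s: 17.35
tcp_pos: [0.609, 0.2663, 0.1077]
eef_rot: [-180.0, -0.0, -123.9]
contact_force: [1.0, -2.4, 8.4]
gripper_width: 0.0117
```

```bash
python3 -c "
from h import *
go(.6088,.2667,.1053,-124)"
```

```text
t 17.35 p [0.609  0.2663 0.1077] rpy [-1.7996e+02 -1.0000e-02 -1.2389e+02] w 0.0117 F [ 1.   -2.37  8.4 ] M [-0.885 -0.606  0.062] j [ 40.4  23.2  -7.3   0.  -59.4 -74.3]
shift [-0.0002  0.0004  0.0024] rot [-0.0006 -0.0002  0.0019]
```

step_arm:
  increments:
    - [[0,0,-0.001],[0,0,0],1.0]
    - [[0,0,-0.002],[0,0,0],1.0]
    - [[0,0,-0.003],[0,0,0],1.0]
    - [[0,0,-0.003],[0,0,0],1.0]

```text
time_s: 17.75
tcp_pos: [0.6085, 0.2662, 0.1098]
eef_rot: [180.0, -0.1, -123.9]
contact_force: [2.5, -2.3, 4.5]
gripper_width: 0.0115
```

```bash
python3 -c "
from h import *
go(.6088,.2667,.1053,-124)"
```

```text
t 17.75 p [0.6085 0.2662 0.1098] rpy [ 1.7998e+02 -6.0000e-02 -1.2391e+02] w 0.0115 F [ 2.47 -2.27  4.49] M [-0.837 -1.05   0.023] j [ 40.4  23.1  -7.2   0.  -59.8 -74.3]
shift [-0.0006 -0.      0.0045] rot [ 0.0003 -0.0011  0.0015]
```

step_arm:
  increments:
    - [[0,-0.0008,0],[0,0,-0.05],1.0]
    - [[0,-0.0008,-0.001],[0,0,-0.1],1.0]
    - [[0,-0.0008,-0.0015],[0,0,-0.1],1.0]
    - [[0,-0.0008,-0.0015],[0,0,-0.1],1.0]

```text
time_s: 18.15
tcp_pos: [0.6082, 0.2661, 0.1103]
eef_rot: [179.9, -0.1, -118.3]
contact_force: [1.0, -0.9, -0.2]
gripper_width: 0.0114
```

```bash
python3 -c "
from h import *
go(.6088,.2667,.1053,-124)"
```

```text
t 18.15 p [0.6082 0.2661 0.1103] rpy [ 1.7989e+02 -1.1000e-01 -1.1828e+02] w 0.0114 F [ 0.98 -0.87 -0.22] M [-0.173 -0.735  0.023] j [ 40.4  23.1  -7.1  -0.1 -60.  -68.6]
shift [-0.0008 -0.0002  0.005 ] rot [ 0.0018 -0.002   0.0998]
```

step_arm:
  increments:
    - [[0,0,-0.003],[0,0,0],1.0]
    - [[0,0,-0.006],[0,0,0],1.0]
    - [[0,0,-0.015],[0,0,0],1.0]
    - [[0,0,-0.04],[0,0,0],1.0]
    - [[0,0,-0.055],[0,0,0],1.0]
    - [[0,0,-0.055],[0,0,0],1.0]

```text
time_s: 18.75
tcp_pos: [0.6097, 0.2671, 0.1692]
eef_rot: [-180.0, 0.2, -118.2]
contact_force: [-0.3, -0.9, -0.5]
gripper_width: 0.0112
```

```bash
python3 -c "
from h import *
go(.5614,-.2859,.167,-13.1)
from plant import r
c=r.capture('side')['color'][:,:,::-1]
cv2.imwrite('pics/s8.png',cv2.resize(c[195:280,215:295],None,fx=7,fy=7,interpolation=cv2.INTER_CUBIC))
"
```

```text
t 18.75 p [0.6097 0.2671 0.1692] rpy [-1.7997e+02  1.6000e-01 -1.1818e+02] w 0.0112 F [-0.31 -0.89 -0.46] M [ 0.037 -0.014 -0.001] j [ 40.4  20.5  -2.9  -0.  -66.4 -68.6]
shift [ 0.5102 -0.2186  0.001 ] rot [-2.900e-03  1.400e-03 -1.834e+00]
```

View pics/s8.png

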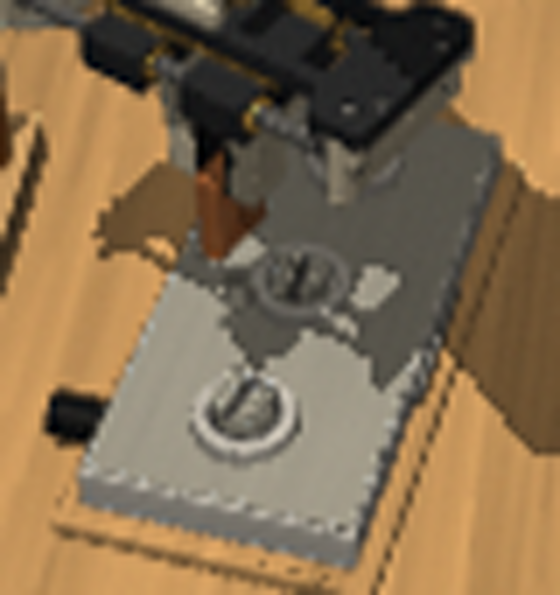

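The stud now sits low with its slot turned (crop (235,400)). Return to the block.

step_arm:
  increments:
    - [[0.51,-0.219,0],[-0.003,0.001,-1.834],1.0]
    - [[0.51,-0.219,0],[-0.003,0.001,-1.834],1.0]
    - [[0.51,-0.219,0],[-0.003,0.001,-1.834],1.0]
    - [[0.51,-0.219,0],[-0.003,0.001,-1.834],1.0]
    - [[0.51,-0.219,0],[-0.003,0.001,-1.834],1.0]
    - [[0.51,-0.219,0],[-0.003,0.001,-1.834],1.0]
    - [[0.51,-0.219,0],[-0.003,0.001,-1.834],1.0]
    - [[0.51,-0.219,0],[-0.003,0.001,-1.834],1.0]
    - [[0.51,-0.219,0],[-0.003,0.001,-1.834],1.0]
    - [[0.51,-0.219,0],[-0.003,0.001,-1.834],1.0]

```text
time_s: 19.8
tcp_pos: [0.5664, -0.2139, 0.1654]
eef_rot: [179.8, 0.2, -35.3]
contact_force: [1.1, 0.9, -1.6]
gripper_width: 0.0116
```

```bash
python3 -c "
from h import *
go(.5614,-.2859,.165,-13.1)"
```

```text
t 19.8 p [ 0.5664 -0.2139  0.1654] rpy [179.78   0.21 -35.29] w 0.0116 F [ 1.06  0.94 -1.57] M [ 0.001 -0.077  0.008] j [ -2.2  15.4 -10.8   0.1 -64.1  56.9]
shift [0.0375 0.0616 0.0005] rot [ 0.003   0.0043 -0.3872]
```

step_arm:
  increments:
    - [[0.0375,0.0615,0.0],[0.003,0.003,-0.387],1.0]
    - [[0.0375,0.0615,0.0],[0.003,0.003,-0.387],1.0]
    - [[0.0375,0.0615,0.0],[0.003,0.003,-0.387],1.0]
    - [[0.0375,0.0615,0.0],[0.003,0.003,-0.387],1.0]
    - [[0.0375,0.0615,0.0],[0.003,0.003,-0.387],1.0]

```text
time_s: 20.3
tcp_pos: [0.5617, -0.2839, 0.1656]
eef_rot: [-180.0, 0.1, -13.6]
contact_force: [-0.3, 0.1, -1.1]
gripper_width: 0.0119
```

```bash
python3 -c "
from h import *
go(.5614,-.2859,.125,-13.1)"
```

```text
t 20.3 p [ 0.5617 -0.2839  0.1656] rpy [-1.7999e+02  7.0000e-02 -1.3620e+01] w 0.0119 F [-0.3   0.06 -1.06] M [-0.066  0.121  0.018] j [ -9.1  17.5  -7.8  -0.  -64.7  85.5]
shift [0.0002 0.002  0.0406] rot [-0.0002  0.0011 -0.0091]
```

step_arm:
  increments:
    - [[0,0.001,0.03],[0,0.001,-0.009],1.0]
    - [[0,0.001,0.048],[0,0.001,-0.009],1.0]
    - [[0,0.001,0.048],[0,0.001,-0.009],1.0]
    - [[0,0.001,0.048],[0,0.001,-0.009],1.0]

```text
time_s: 20.7
tcp_pos: [0.5623, -0.2847, 0.1188]
eef_rot: [180.0, -0.1, -12.9]
contact_force: [0.7, -0.5, -0.2]
gripper_width: 0.0116
```

```bash
python3 -c "
from h import *
go(.5614,-.2859,.105,-13.1)
from plant import r
c=r.capture('side')['color'][:,:,::-1]
cv2.imwrite('pics/s9.png',cv2.resize(c[110:190,250:330],None,fx=7,fy=7,interpolation=cv2.INTER_CUBIC))
"
```

```text
t 20.7 p [ 0.5623 -0.2847  0.1188] rpy [ 1.7997e+02 -5.0000e-02 -1.2930e+01] w 0.0116 F [ 0.73 -0.45 -0.19] M [-0.037  0.112 -0.004] j [ -9.1  19.6 -11.3   0.  -59.   86.2]
shift [-0.0006  0.0013  0.0138] rot [ 0.0005 -0.0009  0.003 ]
```

View pics/s9.png

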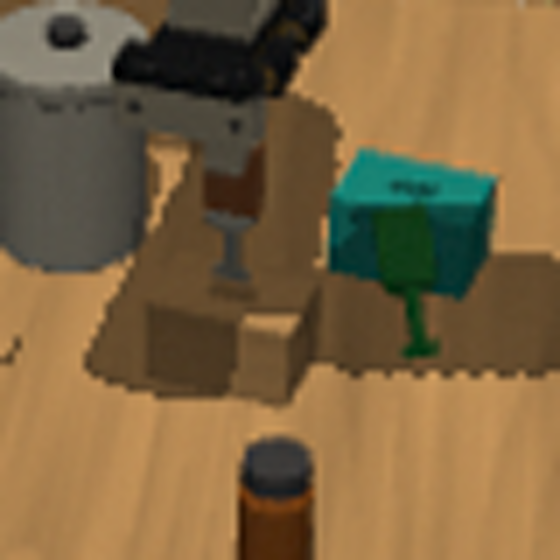

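step_arm:
  increments:
    - [[-0.0006,0.0013,0.003],[0,-0.001,0.003],1.0]
    - [[-0.0006,0.0013,0.006],[0,-0.001,0.003],1.0]
    - [[-0.0006,0.0013,0.009],[0,-0.001,0.003],1.0]
    - [[-0.0006,0.0013,0.012],[0,-0.001,0.003],1.0]
    - [[-0.0006,0.0013,0.015],[0,-0.001,0.003],1.0]

```text
time_s: 21.25
tcp_pos: [0.5611, -0.2865, 0.1032]
eef_rot: [180.0, -0.0, -13.1]
contact_force: [-0.3, -0.2, -1.0]
gripper_width: 0.0114
```

```bash
python3 -c "
from h import *
go(.5614,-.2859,.068,-13.1)"
```

```text
t 21.25 p [ 0.5611 -0.2865  0.1032] rpy [ 1.7999e+02 -1.0000e-02 -1.3100e+01] w 0.0114 F [-0.34 -0.21 -1.  ] M [-0.083  0.118 -0.03 ] j [ -9.3  20.4 -12.3   0.  -57.2  86.2]
shift [ 0.0001 -0.0006  0.0352] rot [ 0.0001 -0.0002  0.    ]
```

Blade is 6 mm inside the hole without contact; go on down.

step_arm:
  increments:
    - [[0,-0.0005,0.005],[0,0,0],1.0]
    - [[0,-0.0005,0.01],[0,0,0],1.0]
    - [[0,-0.0005,0.016],[0,0,0],1.0]
    - [[0,-0.0005,0.022],[0,0,0],1.0]
    - [[0,-0.0005,0.028],[0,0,0],1.0]
    - [[0,-0.0005,0.034],[0,0,0],1.0]
    - [[0,-0.0005,0.034],[0,0,0],1.0]
    - [[0,-0.0005,0.034],[0,0,0],1.0]

```text
time_s: 22.05
tcp_pos: [0.5613, -0.2859, 0.0693]
eef_rot: [180.0, 0.0, -13.1]
contact_force: [0.3, -0.3, -1.4]
gripper_width: 0.0118
```

```bash
python3 -c "
from h import *
go(.5614,-.2859,.0652,-13.1)"
```

```text
t 22.05 p [ 0.5613 -0.2859  0.0693] rpy [179.99   0.   -13.09] w 0.0118 F [ 0.26 -0.29 -1.43] M [-0.086  0.113  0.015] j [ -9.3  22.3 -14.4   0.  -53.2  86.2]
shift [ 0.0001 -0.0001  0.0041] rot [0.0002 0.0001 0.0003]
```

step_arm:
  increments:
    - [[0,0,0.001],[0,0,0],1.0]
    - [[0,0,0.002],[0,0,0],1.0]
    - [[0,0,0.003],[0,0,0],1.0]
    - [[0,0,0.0035],[0,0,0],1.0]
    - [[0,0,0.0035],[0,0,0],1.0]

```text
time_s: 22.55
tcp_pos: [0.5613, -0.2859, 0.0659]
eef_rot: [180.0, -0.0, -13.1]
contact_force: [0.6, -1.3, -1.3]
gripper_width: 0.0116
```

```bash
python3 -c "
from h import *
go(.5614,-.2859,.0652,-13.1)"
```

```text
t 22.55 p [ 0.5613 -0.2859  0.0659] rpy [ 1.7999e+02 -1.0000e-02 -1.3090e+01] w 0.0116 F [ 0.55 -1.33 -1.28] M [-0.058  0.151  0.032] j [ -9.3  22.5 -14.6   0.  -52.8  86.2]
shift [ 0.0001 -0.0001  0.0007] rot [ 0.0001 -0.0002  0.0002]
```

step_arm:
  increments:
    - [[0,0,0.0005],[0,0,0],1.0]
    - [[0,0,0.001],[0,0,0],1.0]
    - [[0,0,0.001],[0,0,0],1.0]

```text
time_s: 22.85
tcp_pos: [0.5614, -0.286, 0.0652]
eef_rot: [180.0, -0.0, -13.1]
contact_force: [-0.3, 0.3, 0.8]
gripper_width: 0.012
```

step_arm:
  increments:
    - [[0,0,0.0005],[0,0,0],1.0]
    - [[0,0,0.0005],[0,0,0],1.0]

```text
time_s: 23.05
tcp_pos: [0.5615, -0.2861, 0.0651]
eef_rot: [180.0, -0.0, -13.1]
contact_force: [-1.7, 0.2, 4.4]
gripper_width: 0.0114
```

Collar is seated (4.4 N at z 0.0651, same height as at the pick-up). Back off a hair and let go slowly.

step_arm:
  increments:
    - [[0,0,-0.0005],[0,0,0],1.0]
    - [[0,0,-0.0005],[0,0,0],0.85]
    - [[0,0,-0.0005],[0,0,0],0.8]
    - [[0,0,-0.0005],[0,0,0],0.7]
    - [[0,0,-0.0005],[0,0,0],0.6]
    - [[0,0,-0.0005],[0,0,0],0.5]
    - [[0,0,-0.0005],[0,0,0],0.5]
  force: 10

```text
time_s: 23.75
tcp_pos: [0.5613, -0.2859, 0.0649]
eef_rot: [180.0, -0.0, -13.1]
contact_force: [0.2, -0.2, -0.7]
gripper_width: 0.0419
```

step_arm:
  increments:
    - [[0,0,-0.01],[0,0,0],0.5]
    - [[0,0,-0.04],[0,0,0],0.5]
    - [[0,0,-0.08],[0,0,0],0.5]
    - [[0,0,-0.12],[0,0,0],0.5]
    - [[0,0,-0.15],[0,0,0],0.5]
    - [[0,0,-0.15],[0,0,0],0.5]

```text
time_s: 24.35
tcp_pos: [0.5637, -0.287, 0.2214]
eef_rot: [179.9, -0.6, -13.1]
contact_force: [0.7, -0.1, 0.5]
gripper_width: 0.0436
```

```bash
python3 -c "
from h import *
go(.40,-.42,.2,-13.1)"
```

```text
t 24.35 p [ 0.5637 -0.287   0.2214] rpy [179.93  -0.55 -13.06] w 0.0436 F [ 0.66 -0.09  0.46] M [-0.063  0.089 -0.005] j [ -9.3  15.4  -3.4   0.1 -70.7  86.2]
shift [-0.1296  0.1665  0.0204] rot [ 0.0012 -0.0096  0.0007]
```

Move the arm aside at height to see both stud and key.

step_arm:
  increments:
    - [[-0.12,0.22,0],[0,-0.009,0],0.5]
    - [[-0.12,0.22,0],[0,-0.009,0],0.5]
    - [[-0.12,0.22,0],[0,-0.009,0],0.5]
    - [[-0.12,0.22,0],[0,-0.009,0],0.5]
    - [[-0.12,0.22,0],[0,-0.009,0],0.5]
    - [[-0.12,0.22,0],[0,-0.009,0],0.5]
    - [[-0.12,0.22,0],[0,-0.009,0],0.5]

```text
time_s: 25.05
tcp_pos: [0.3933, -0.4738, 0.2149]
eef_rot: [-180.0, 0.5, -13.3]
contact_force: [1.7, -0.6, 0.2]
gripper_width: 0.0442
```

```bash
python3 -c "
from h import *
go(.40,-.42,.2,-13.1)
from plant import r
f={}
for n in('side','top'):
  f[n]=r.capture(n)['color'][:,:,::-1]; cv2.imwrite('pics/%s_end.png'%n,f[n])
z=lambda im,x,y,w,h,k:cv2.resize(im[y:y+h,x:x+w],None,fx=k,fy=k,interpolation=cv2.INTER_CUBIC)
cv2.imwrite('pics/e1.png',np.hstack([z(f['side'],215,195,80,80,5),z(f['side'],255,115,80,80,5)]))
cv2.imwrite('pics/e2.png',np.hstack([z(f['top'],140,160,80,80,5),z(f['top'],340,170,80,80,5)]))
"
```

```text
t 25.05 p [ 0.3933 -0.4738  0.2149] rpy [-180.      0.51  -13.25] w 0.0442 F [ 1.66 -0.56  0.23] M [-0.009  0.07  -0.023] j [-32.   14.7  -5.3   0.2 -70.6 108.7]
shift [-0.0057 -0.0539  0.015 ] rot [-0.0001  0.0088 -0.0027]
```

View pics/e1.png

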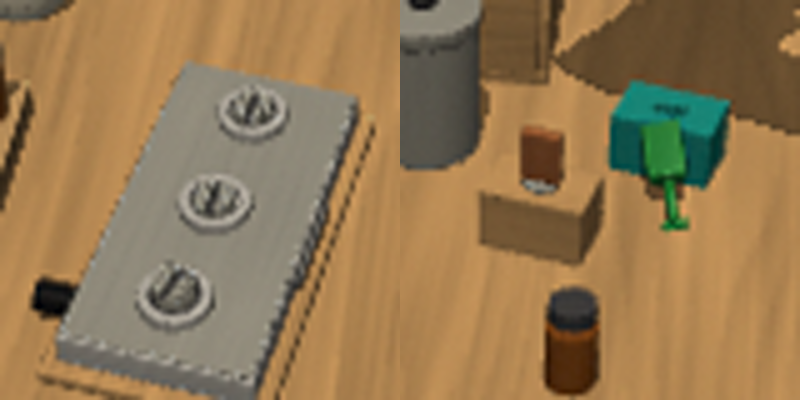

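View pics/e2.png

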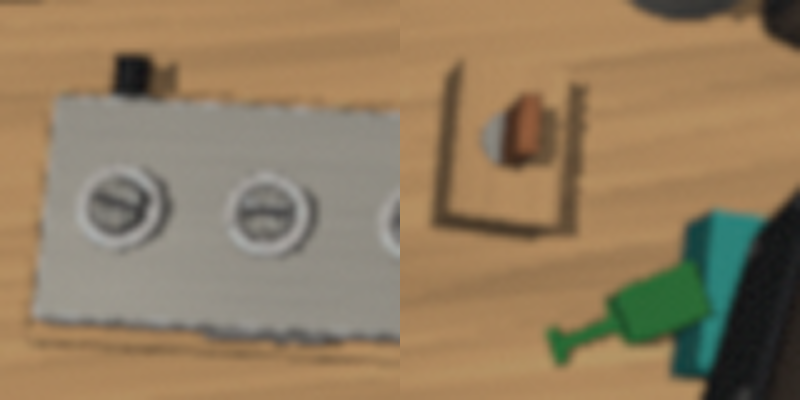

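View pics/side_end.png

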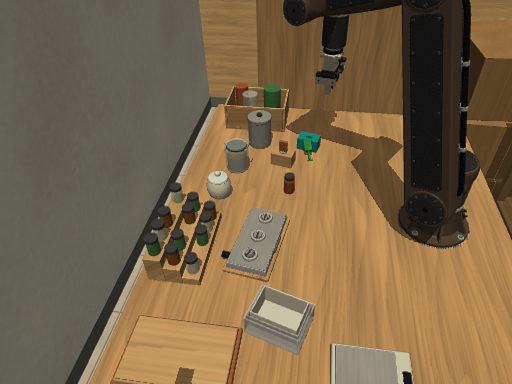

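step_arm:
  increments:
    - [[0,0,0],[0,0,0],0.5]
    - [[0,0,0],[0,0,0],0.5]
    - [[0,0,0],[0,0,0],0.5]

```text
time_s: 25.45
tcp_pos: [0.3953, -0.4724, 0.2149]
eef_rot: [180.0, 0.5, -13.0]
contact_force: [-0.1, 0.0, -0.1]
gripper_width: 0.044
```

```bash
python3 -c "
from plant import r
print(r.get_state()['time_s'], r.get_state()['qd'].round(2)); print(r.close_job())"
```

```text
25.45 [-0.35 -0.02  0.03  0.01  0.01  0.16]
the job is handed in; nothing more can be done
None
```

I fastened the stud, stood the key back in its wooden block, let go and handed the job in at 25.5 s.

- **Stud:** I felt the key's blade into the slot, which lay about 2 mm from where the pictures put it. I pressed the stud about 9 mm, with a force reading of 9–10 N. I turned it clockwise until the tool had gone about 93° past where the turning torque set in. The torque stayed near 0.1 N m, so I did not meet the stop or the hard bottom.
- **Catch:** On letting up, the stud followed the blade to about 5 mm pressed, and then the force fell to zero. The last pictures show it down, with the slot turned by about 85–90°, as a stud in its catch should be. I judged the catch by force and picture only and did not test it by turning back.
- **Key:** The collar met the block top at the same height as when I picked the key up. The last pictures show it standing upright and free, with the arm well clear.
- **Other things:** The fastened studs, the spice jar and the other pantry things look unmoved in the last side view.
- **One thing that disagreed:** the green look-alike key, which stood loose on its blade at the start, was leaning on the teal block in my second look. By the commanded path my fingers never came near its height, so I believe it fell by itself. I cannot prove that, and I left it alone.

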